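# Swap the detector lens barrel in the V-block and hold it down

## Robot

A 6-joint arm with a two-finger parallel gripper is mounted at the origin on the work surface. World frame = base frame: x ahead of the robot, y to its left, z up, the work surface at z = 0. Lengths are in m, angles in degrees, forces in N, time in s.
With the tool pointing down it reaches from about 0.35 to 0.875 m from the base axis. Payload 4.2 kg.
Tool frame: the origin (TCP) lies between the finger pads; the fingertips stand 17 mm ahead of it and the grasp point (between the pads) lies 2 mm behind it; z points along the fingers, y is the line along which they close (so a half turn about z gives the same grasp; the last joint's range is limited). The gripper opens to 87 mm and grips with 3 to 60 N. Pads are 19 mm wide; open, the fingers measure 117 mm over their backs; the gripper's body (75 mm by 190 mm) begins 51 mm behind the grasp point.
Start: joints at [-62.246, 22.042, 0.453, 0, -68.411, -14.817], TCP at [0.14, -0.609, 0.24] pointing down, gripper open.
Joint ranges: [-179.83, 179.83], [-69.29, 118.12], [-61.27, 80.66], [-181.25, 117.63], [-171.15, -9.14], [-177.46, 177.46]. Speed limits (degrees/s): [159.86, 159.86, 180, 180, 180, 180].

## Interface

Orientations are given as a 3x3 rotation matrix whose columns are the frame's x, y, z axes.
In Python, from station import r gives the robot as it stands.
- The arm moves only by the tool servo_tool, never from a script. Its argument "targets" is a list of rows, each a list of 5 numbers: the shift along the world's x, y, z in units of 30 mm (1.0 is 30 mm), then the turn about the world's z in rad, then the finger opening in mm, from 0 to 87. In form: [[x, y, z, turn, gripper], ...]. A call has exactly 5 rows; each row is the pose to reach, as a shift and turn from the pose commanded when the call began; what a row does not reach only later rows make up. A row lasts 1/12 s, in which the tool goes at most 41.7 mm and 7.16 degrees, less where a joint would pass 70% of its speed; a pose out of reach is approached as far as the arm can. A call with a gripper value outside its range is refused whole. The fingers move at their own pace and stop on an object; the grip force is fixed at half the most. Time passes only in rows, so rows that repeat a pose let the fingers close, or fill a call up. It gives the time, the measured TCP pose, the force, the opening and the grip force at its end, in the units of the state.
- r.sense(): the state, without advancing time (a new reading comes with each control period).
- r.capture(name): name is "side" or "top"; returns a dict with "pixels" (384x512x3 uint8, red, green, blue), "fx", "fy", "cx", "cy" (pixels), "dist_coeffs" ([k1, k2, p1, p2, k3] as OpenCV has them; the pictures are not rectified), "world_from_camera" (4x4, takes a point from camera to world coordinates). Camera axes: x right, y down, z forward; pixel columns grow to the right and rows downward; lengths in m; the calibration is good to about 2 mm. A picture is of the moment at which its call begins. There is no depth.
- r.finish_job(): hands the job in; it is judged then, once.
The state is a dict: "time_s": time; "joints": joint angles; "joint_velocities": joint speeds; "effort": joint torques, N m; "tcp_pos": TCP position; "ee_rot": TCP orientation; "wrist_force": force on the tool from outside, world axes, zero at the start; "moment": the same for the moment, N m; "gripper_width": opening from 0.0 (shut) to 1.0 (fully open); "gripper_force": force on a finger pad.
Only numpy, scipy, OpenCV 4.12 (cv2) and the standard library are available. Lean on these libraries where they do the work, as an engineer would, in place of code of your own. Each camera call takes 0.05 s, during which the arm holds its last target. There are 200 camera calls.

## Task

Take the short lens barrel out of the V-block and lay it, without dropping it, inside the open drawer. Then take the thick long lens barrel from its cradle, seat it lengthwise in the V-block, centred along the block, and finish while still holding it there, pressed down with about 10 newtons so that it bears on both faces of the V: do not let go at the end. Do not crush the lens against the block (stay well below 50 newtons), and leave the thin barrel and the other things on the bench alone.

Things in the scene. Friction and masses are not known exactly. Their poses are not given: they have to be found in the camera images.
- short_barrel: Short lens barrel: plain bare-aluminium cylinder 44 mm in diameter, 60 mm long, dark band and glass at each end, about 0.15 kg. Starts lying in the V-block. Origin at the centre of the cylinder, its x axis along the cylinder's axis.
- long_barrel: Long thick lens barrel: plain bare-aluminium cylinder 44 mm in diameter, 90 mm long, dark band and glass at each end, about 0.22 kg. Starts lying in one of the two grey cradles (either one), its axis 36 mm above the bench. Origin at the centre of the cylinder, x axis along the cylinder's axis.
- thin_barrel: Thin lens barrel, to be left alone: aluminium cylinder 28 mm in diameter, 90 mm long, lying in the other cradle. Origin at its centre, x along its axis.
- cradle_a: Fixed grey plastic cradle, base plate 120 x 70 mm, 8 mm thick, with two low shallow-V supports (120 degrees, 26 mm wide over all, rising to 19 mm above the bench, from 20 to 40 mm either side of the centre lengthwise). Origin at the centre of the underside; x along the groove. Fingers can pass down beside the supports.
- cradle_b: Fixed grey cradle, same as cradle_a.
- vblock: Fixed jig: aluminium plate 200 x 110 x 12 mm with a steel V-block in its middle, 60 mm long, only 36 mm wide (narrower than the barrels: fingers pass down beside it). 90 degree V, bottom 32 mm and lips 50 mm above the bench, open at both ends. Origin: centre of the plate's underside; x along the groove, z up. A rigid post 12 x 30 mm, 82 mm high, stands 92 mm from the centre on the +x side.
- vblock_seat (a point): Where the centre of a seated 44 mm barrel lies: above the middle of the V, 63 mm above the bench. x axis along the groove, y across it, z up.
- vface_left: The V's sloping steel face on the jig's +y side (60 mm long, relieved by 8 mm in the middle). Origin on the bottom line of the V, at mid length; axes as the jig's.
- vface_right: The V's sloping face on the jig's -y side. Origin on the bottom line of the V, at mid length; axes as the jig's.
- drawer_unit: Fixed white drawer unit 260 x 240 mm, 85 mm high, with one drawer standing open towards its -x side (towards the robot). Origin at the centre of its underside, x pointing away from the robot into the unit.
- drawer_unit_drawer0 (a joint): How far the drawer is open, m (0 shut, at most 0.18); starts 0.13 to 0.17. It slides with light friction (about 1 N). The part of the drawer's inside that is open to the sky, measured lengthwise from the front wall's inner face, is this value less 6 mm.
- drawer_front (a point): On the drawer's inner floor (22 mm above the bench), at the middle of the foot of its front wall; x points from there into the drawer (away from the robot), y across, z up. Inside, the drawer is 215 mm long and 198 mm wide; side walls rise 41 mm above this floor, the grey front 51 mm. A bar handle stands out 35 mm in front.
- vial: Bystander: small amber vial, 28 mm wide, 50 mm high, origin at the centre of its underside.
- reagent_bottle: Bystander: amber bottle, 60 mm wide, 130 mm high, origin at the centre of its underside.
- beaker: Bystander: glass beaker, 60 mm wide, 75 mm high, origin at the centre of its underside.
- screwdriver: Bystander: screwdriver lying on the bench.
- spanner: Bystander: steel spanner, 130 mm, lying on the bench.
- retaining_ring: Bystander: aluminium ring, 40 mm wide, 8 mm high, lying on the bench.
Mind the look-alikes: they are no part of the job. What is shaped like the long_barrel but green or purple is not meant. What is shaped like the short_barrel but pink is not meant.

How it is judged (in metres and radians):
On the way, in this order (a step that is already met when the one before it is completed fails the run):
1. the short barrel lies in the drawer, let go (x of short_barrel in the frame of drawer_front between 0 and 0.215 m and y of short_barrel in the frame of drawer_front between -0.099 and 0.099 m and z of short_barrel in the frame of drawer_front between 0 and 0.035 m and contact force between short_barrel and the fingers below 0.1 N), for 0.2 s.
2. the long barrel is pressed onto both faces of the V (x of long_barrel in the frame of vblock_seat between -0.012 and 0.012 m and y of long_barrel in the frame of vblock_seat between -0.003 and 0.003 m and z of long_barrel in the frame of vblock_seat between -0.004 and 0.003 m and angle between the x axis of long_barrel and the x axis of vblock_seat, either way round below 0.06 rad and contact force between long_barrel and vface_left above 3 N and contact force between long_barrel and vface_right above 3 N and contact force between long_barrel and the fingers above 2 N), for 0.3 s.
At the end, for the whole second after the job is handed in: Short barrel inside the drawer, within 35 mm of its floor, released. Long barrel in the V: centre within 12 mm along the groove, 3 mm across, 4 mm in height, axis within 0.06 rad, more than 3 N on each V face, touched by the fingers with more than 2 N, at rest (all of step 1 and all of step 2 and linear speed of long_barrel below 0.02 m/s); the arm keeps its last pose, push and grip.
It fails at once if the long barrel is crushed against a V face with more than 50 N (contact force between long_barrel and vface_left above 50 N or contact force between long_barrel and vface_right above 50 N).
It fails at once if the short barrel is dropped: it falls by more than about 2 cm (faster than 0.6 m/s while out of the fingers) (linear speed of short_barrel above 0.6 m/s and contact force between short_barrel and the fingers below 0.1 N).
It fails at once if the thin barrel or another bystander is moved by more than 30 mm (distance of any of thin_barrel, vial, reagent_bottle, beaker, screwdriver, spanner, retaining_ring from where it was at the start of the episode above 0.03 m).
It also fails if it takes over 64 s, if anything falls off the work surface, if the arm or the gripper's body presses on something with over 40 N, if the wrist force passes 120 N, or if a joint passes its speed limit or range.

## Working session

There is one attempt and no reset: what is moved stays moved. The work goes in short steps, Python scripts to look and compute and a tool call to move; the robot and the scene stay as the last step left them, time stands still between calls to the robot, and variables do not carry over. Pictures are saved under pics/ and viewed, at most 10 in all, crops included, and the job is handed in when it is done.

Besides the shell and the picture viewer there is one more tool, called after "Emit:" as a command line: name --pt "numbers of a row" for each row, then --argument value for the rest. servo_tool: Moves the arm, as the interface text tells. Its arguments: {"type":"object","properties":{"targets":{"type":"array","items":{"type":"array","items":{"type":"number"}}}},"required":["targets"]}

```bash
mkdir -p pics; ls; python3 - <<'E'
from station import r
import cv2,numpy as np
s=r.sense(); print(s)
for n in("top","side"):
    c=r.capture(n); cv2.imwrite(f"pics/{n}0.png",cv2.resize(c["pixels"][:,:,::-1],(800,600)))
    print(n,c["fx"],c["fy"],c["cx"],c["cy"],c["dist_coeffs"]);print(np.round(c["world_from_camera"],3))
E
```

```text
pics
{'time_s': 0.0, 'joints': array([-6.22464830e+01,  2.20913733e+01,  3.78555839e-01, -2.97946977e-02,
       -6.84108905e+01, -1.48178734e+01]), 'joint_velocities': array([-0.05133798,  0.01060662,  0.07480002,  0.00165261, -0.01292923,
        0.10909162]), 'effort': array([ 9.58508717e-04, -3.90664816e+01,  1.87403619e+01,  4.21975181e+00,
        1.09643143e-02, -1.88203589e-04]), 'tcp_pos': array([ 0.13981671, -0.60856997,  0.23844267]), 'ee_rot': array([[-9.74665029e-01, -2.23668836e-01, -5.77499528e-04],
       [-2.23669565e-01,  9.74662692e-01,  2.13584838e-03],
       [ 8.51445239e-05,  2.21090580e-03, -9.99997552e-01]]), 'wrist_force': array([-0.3226763 , -0.40434959,  0.59724554]), 'moment': array([ 0.01360969, -0.03616731,  0.00318889]), 'gripper_force': 0.0, 'gripper_width': 0.9952170329245182}
top 369.0515914449207 369.0515914449207 258.8604376888046 187.5422965113407 [-0.07286377  0.          0.          0.          0.        ]
[[-0.015 -0.983  0.184  0.396]
 [-1.     0.012 -0.014 -0.082]
 [ 0.012 -0.184 -0.983  1.116]
 [ 0.     0.     0.     1.   ]]
side 420.31306420878855 420.31306420878855 251.65319136986287 193.60871687395462 [-0.12988682  0.          0.          0.          0.        ]
[[-0.994 -0.077  0.078  0.483]
 [-0.11   0.7   -0.706  0.684]
 [-0.    -0.71  -0.704  0.86 ]
 [ 0.     0.     0.     1.   ]]
```

View pics/top0.png

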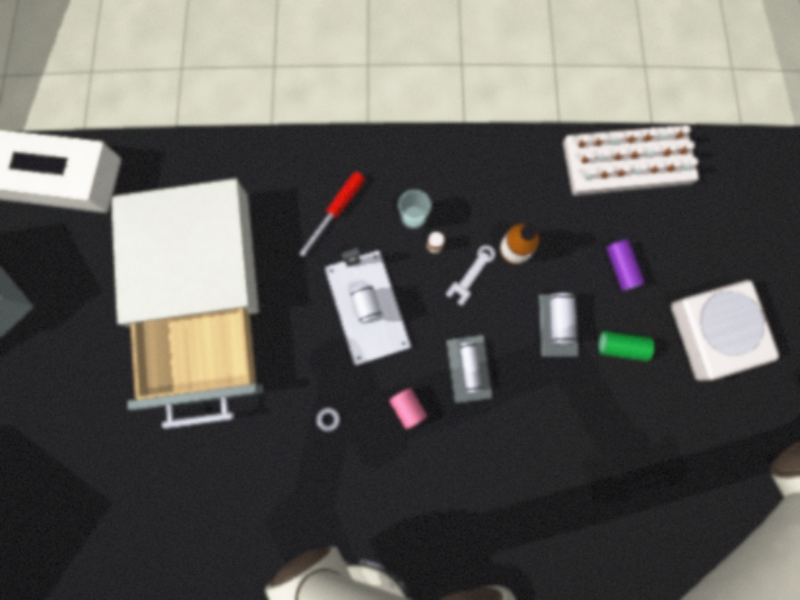

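View pics/side0.png

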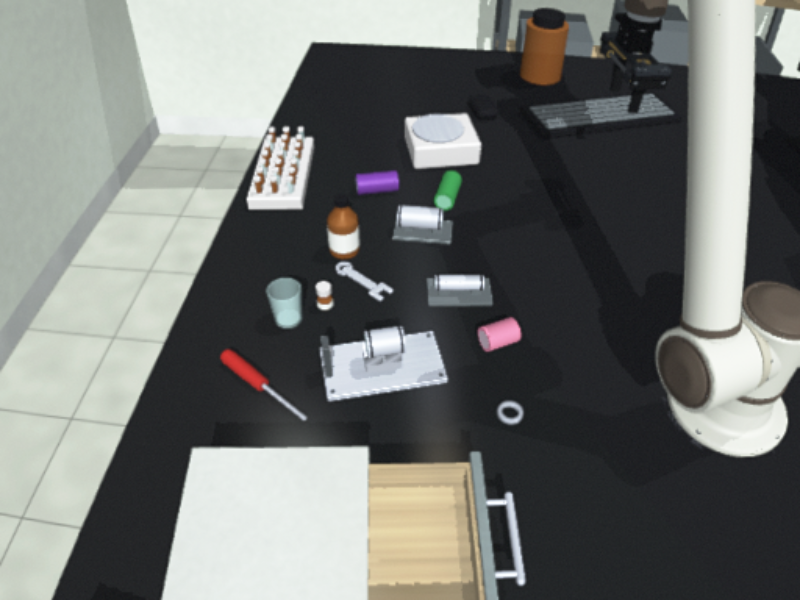

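The top view shows the V-block plate at about (367,307) with the short barrel at (365,302). The thick barrel's cradle is at (560,322), the thin one's at (469,368). The open drawer is around (195,350) with its front at (195,395), and the jig's post is at (350,257). Side view: jig at (384,362), thick barrel at (420,217), drawer floor at (420,530).

```bash
cat > h.py <<'E'
from station import r
import cv2,numpy as np
def cam(n):
    c=r.capture(n); c["K"]=np.array([[c["fx"],0,c["cx"]],[0,c["fy"],c["cy"]],[0,0,1]]); return c
def cast(c,uv,z):
    p=cv2.undistortPoints(np.float64(uv).reshape(-1,1,2),c["K"],c["dist_coeffs"])[:,0]
    T=c["world_from_camera"]; d=np.c_[p,np.ones(len(p))]@T[:3,:3].T; o=T[:3,3]
    return o+d*((z-o[2])/d[:,2])[:,None]
def blobs(m,amin=60):
    n,l,st,ce=cv2.connectedComponentsWithStats(m.astype(np.uint8))
    return [(l==i,st[i],ce[i]) for i in range(1,n) if st[i][4]>=amin]
def contour(m):
    cs,_=cv2.findContours(m.astype(np.uint8),cv2.RETR_EXTERNAL,cv2.CHAIN_APPROX_NONE)
    return max(cs,key=cv2.contourArea)[:,0]
def rect(c,m,z):
    P=cast(c,contour(m),z)[:,:2]
    (x,y),(w,h),a=cv2.minAreaRect((P*1000).astype(np.float32))
    if w<h: w,h,a=h,w,a+90
    return np.round([x,y,w,h,(a+90)%180-90],1)
E
python3 - <<'E'
from h import *
for n,boxes in (("top",{"plate":(200,155,270,238,.012),"cr1":(280,208,320,262,.008),"cr2":(340,182,375,232,.008),"drw":(78,192,166,262,.022)}),("side",{"plate":(200,205,292,260,.012),"cr1":(268,170,320,200,.008),"cr2":(248,125,294,160,.008),"drw":(232,290,312,384,.022)})):
    c=cam(n); g=cv2.cvtColor(c["pixels"],cv2.COLOR_RGB2GRAY); hsv=cv2.cvtColor(c["pixels"],cv2.COLOR_RGB2HSV)
    big=[]
    for k,(x0,y0,x1,y1,z) in boxes.items():
        im=c["pixels"][y0:y1,x0:x1]; big.append(cv2.resize(im[:,:,::-1],(390,290),interpolation=cv2.INTER_CUBIC))
        b=np.zeros(g.shape,bool); b[y0:y1,x0:x1]=1
        for th in (55,90,150,180,205):
            for m,st,ce in blobs((g>th)&b,80)[:3]: print(n,k,th,st[4],rect(c,m,z))
    cv2.imwrite(f"pics/{n}z.png",np.vstack([np.hstack(big[:2]),np.hstack(big[2:])]))
E
```

```text
top plate 55 2751 [584.5 -21.7 225.4 120.2  17.5]
top plate 90 2523 [577.  -24.  205.6 116.3  17.5]
top plate 150 2234 [577.4 -24.4 200.8 111.3  17.3]
top plate 180 1801 [577.2 -23.8 198.  108.5  17.1]
top plate 205 1572 [577.2 -24.5 195.1 105.2  17.2]
top cr1 55 1038 [ 455.2 -217.9  125.1   75.4    6.2]
top cr1 90 820 [ 455.5 -219.   118.8   70.7    6.3]
top cr1 150 259 [ 457.7 -219.2   96.9   28.     5.4]
top cr1 180 182 [ 461.7 -218.4   82.4   22.2    6.2]
top cr1 205 137 [ 458.7 -218.6   75.7   17.8    7.6]
top cr2 55 1016 [ 5.393e+02 -3.966e+02  1.295e+02  7.630e+01 -3.000e-01]
top cr2 90 879 [ 539.4 -396.2  123.1   71.1   -0.7]
top cr2 150 388 [ 549.8 -403.8   96.5   43.4   -3.4]
top cr2 180 287 [ 552.4 -403.9   77.8   37.1   -3.4]
top cr2 205 227 [ 551.3 -402.    74.1   31.3   -0.7]
top drw 55 5421 [489.4 316.3 273.6 206.8  89.8]
top drw 90 5200 [489.5 319.3 267.6 206.8  89.8]
top drw 150 4250 [489.4 322.3 261.8 206.6  89.8]
top drw 180 2911 [505.  327.  253.6 173.7  89.3]
top drw 205 722 [580.7 330.1 242.8  43.1 -85.7]
top drw 205 1214 [499.5 264.8 117.6 107.3   8.4]
top drw 
[... 629 characters left out ...]
0 [ 458.1 -240.5   77.9   26.2    6.4]
side cr2 55 939 [ 541.2 -434.4  172.2  123.3   89. ]
side cr2 90 855 [ 540.1 -436.7  166.7  121.2   89.5]
side cr2 150 307 [ 551.9 -434.5   80.1   70.9    3.5]
side cr2 180 269 [ 551.6 -435.8   80.6   61.9   -2. ]
side cr2 205 218 [ 551.3 -438.    79.1   52.3   -1.3]
side drw 55 7235 [486.1 262.8 218.1 176.9 -83.7]
side drw 90 7043 [486.6 262.9 217.7 176.4 -83.9]
side drw 150 5554 [494.  263.6 222.2 155.1 -82.2]
side drw 150 346 [406.8 244.9 199.2  13.7 -83.1]
side drw 180 4461 [498.8 261.6 217.4 145.3 -82. ]
side drw 205 682 [509.8 263.2 217.4 123.2 -82. ]
side drw 205 495 [508.2 225.4 115.3  24.7   6.3]
side drw 205 149 [506.5 299.7  98.5   6.8   6.3]
```

View pics/topz.png

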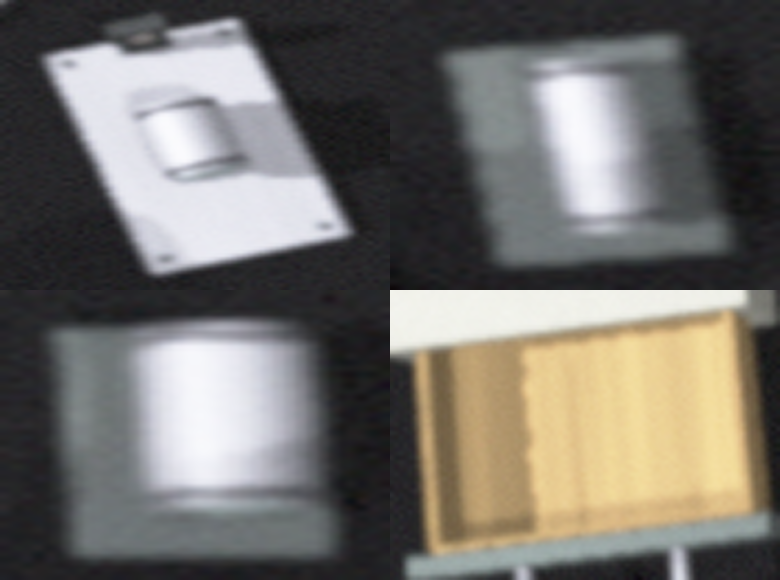

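View pics/sidez.png

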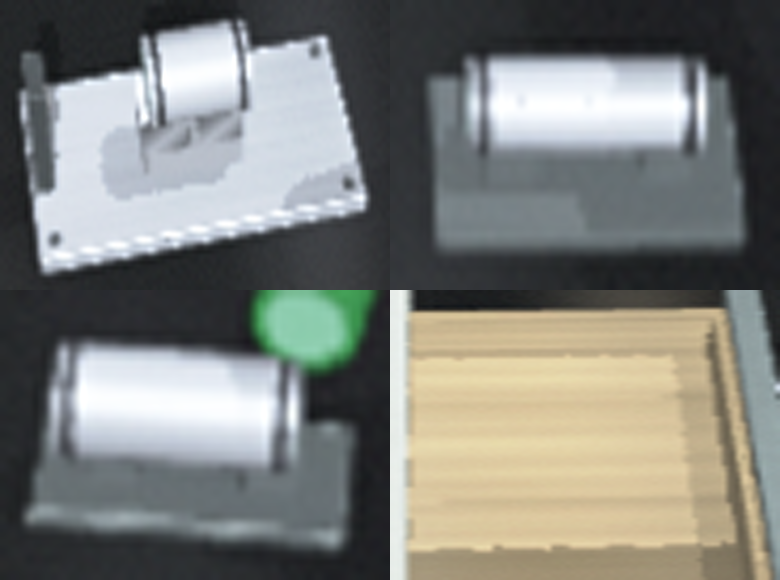

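The top crops show the jig with its short barrel (crop 193,137), the thin barrel in its cradle and the thick barrel in the other cradle (crop 226,411). They also show the empty drawer well, with corners near (418,350), (740,312), (762,512) and (432,550). The side crops show the end bands of each barrel.

```bash
python3 - <<'E'
from h import *
T=cam("top");S=cam("side")
def P(c,box,q,x,y,z):
    x0,y0,x1,y1=box; 
    return np.round(cast(c,[[x0+(x-q[0])*(x1-x0)/390,y0+(y-q[1])*(y1-y0)/290]],z)[0][:2]*1000,1)
tp=(200,155,270,238);t2=(340,182,375,232);td=(78,192,166,262);sp=(200,205,292,260);s2=(248,125,294,160)
print("short top",[P(T,tp,(0,0),*p,.08) for p in((180,105),(193,137),(210,165))],"side",[P(S,sp,(0,0),*p,.07) for p in((153,70),(240,60))])
print("long top",[P(T,t2,(0,290),*p,.05) for p in((225,327),(226,411),(228,495))],"side",[P(S,s2,(0,290),*p,.044) for p in((68,400),(285,410))])
for z in(.063,): print("drawer",[P(T,td,(390,290),*p,z) for p in((418,350),(740,312),(762,512),(432,550))])
sd=(232,290,312,384)
print("side drw",[P(S,sd,(390,290),*p,z) for p,z in(((725,312),.063),((735,300),.073),((712,322),.063),((412,312),.063))])
# silhouette of barrels: bright/other masks
for n,c,u in(("bottle",T,(332,165)),("vial",T,(279,156)),("ring",T,(210,268)),("beaker",T,(265,140))): print(n,np.round(cast(c,[u],.01)[0][:2],3))
print("bottle top",cast(T,[(339,148)],.13))
for c,b,z in((T,t2,.036),(S,s2,.036),(T,tp,.063),(S,sp,.063)):
    g=cv2.cvtColor(c["pixels"],cv2.COLOR_RGB2GRAY); m=np.zeros(g.shape,bool); m[b[1]:b[3],b[0]:b[2]]=1
    print([rect(c,x,z) for x,_,_ in blobs((g>165)&m,60)])
E
```

```text
short top [array([597.6, -21.6]), array([571. , -28.2]), array([547.8, -36.8])] side [array([599.5, -15.2]), array([548.8, -27.3])]
long top [array([ 588.8, -398. ]), array([ 545.5, -395.4]), array([ 502.8, -393.3])] side [array([ 586.8, -383.5]), array([ 505.3, -386.3])]
drawer [array([542.8, 410.6]), array([567.5, 197.7]), array([428.9, 179. ]), array([404.2, 392.4])]
side drw [array([429.9, 191.5]), array([426.5, 187.5]), array([435.4, 200.2]), array([568.6, 206.4])]
bottle [ 0.671 -0.326]
vial [ 0.701 -0.162]
ring [0.364 0.049]
beaker [ 0.754 -0.12 ]
bottle top [[ 0.68963063 -0.32206642  0.13      ]]
[array([ 543. , -394. ,   87.5,   39.4,   -3.5])]
[array([ 5.496e+02, -3.988e+02,  7.800e+01,  6.630e+01, -2.000e-01])]
[array([568.8, -27. , 189.9, 104.6,  17.2])]
[array([576.7,  14.5, 186.3, 128.7,  17.4])]
```

Emit:
servo_tool --pt "0.8 1.07 0 0.02 87" --pt "1.6 2.14 0 0.04 87" --pt "2.4 3.21 0 0.06 87" --pt "3.2 4.28 0 0.077 87" --pt "4.0 5.35 0 0.077 87"

```text
time_s: 0.72
tcp_pos: [0.2606, -0.4471, 0.2396]
ee_rot: [[-0.955, -0.298, 0.0], [-0.298, 0.955, -0.0], [-0.0, -0.0, -1.0]]
wrist_force: [1.5, -0.2, 1.3]
gripper_width: 0.999
gripper_force: 0.0
```

Emit:
servo_tool --pt "0.8 1.07 0 0 87" --pt "1.6 2.14 0 0 87" --pt "2.4 3.21 0 0 87" --pt "3.2 4.28 0 0 87" --pt "4.0 5.35 0 0 87"

```text
time_s: 1.13
tcp_pos: [0.3807, -0.2863, 0.2399]
ee_rot: [[-0.954, -0.298, 0.001], [-0.298, 0.954, -0.0], [-0.001, -0.0, -1.0]]
wrist_force: [1.2, -0.8, -0.2]
gripper_width: 1.0
gripper_force: 0.0
```

Emit:
servo_tool --pt "0.8 1.07 0 0 87" --pt "1.6 2.14 0 0 87" --pt "2.4 3.21 0 0 87" --pt "3.2 4.28 0 0 87" --pt "4.0 5.35 0 0 87"

```text
time_s: 1.55
tcp_pos: [0.5007, -0.1257, 0.2399]
ee_rot: [[-0.954, -0.299, 0.001], [-0.299, 0.954, -0.0], [-0.001, -0.0, -1.0]]
wrist_force: [0.9, -0.5, 0.2]
gripper_width: 0.995
gripper_force: 0.0
```

Emit:
servo_tool --pt "0.8 1.07 0 0 87" --pt "1.6 2.14 0 0 87" --pt "2.2 3.1 0 0 87" --pt "2.47 3.42 0 0 87" --pt "2.47 3.42 0 0 87"

```text
time_s: 1.97
tcp_pos: [0.5755, -0.0226, 0.2389]
ee_rot: [[-0.953, -0.301, -0.0], [-0.301, 0.953, -0.0], [0.0, 0.0, -1.0]]
wrist_force: [1.5, -0.3, 0.2]
gripper_width: 1.002
gripper_force: 0.0
```

Emit:
servo_tool --pt "0 0 -1.2 0 87" --pt "0 0 -2.4 0 87" --pt "0 0 -3.5 0 87" --pt "0 0 -4.4 0 87" --pt "0 0 -5.0 0 87"

```text
time_s: 2.38
tcp_pos: [0.5716, -0.0264, 0.0867]
ee_rot: [[-0.955, -0.297, -0.005], [-0.297, 0.955, -0.001], [0.005, 0.001, -1.0]]
wrist_force: [-0.5, -0.3, -0.4]
gripper_width: 1.001
gripper_force: 0.0
```

Emit:
servo_tool --pt "0 0 -0.3 0 87" --pt "0 0 -0.6 0 87" --pt "0 0 -0.8 0 80" --pt "0 0 -0.87 0 70" --pt "0 0 -0.87 0 60"

```text
time_s: 2.8
tcp_pos: [0.5743, -0.0252, 0.0639]
ee_rot: [[-0.955, -0.298, 0.001], [-0.298, 0.955, 0.0], [-0.001, -0.0, -1.0]]
wrist_force: [0.4, 0.4, -0.1]
gripper_width: 0.854
gripper_force: 0.0
```

Emit:
servo_tool --pt "0 0 0 0 50" --pt "0 0 0 0 46" --pt "0 0 0 0 40" --pt "0 0 0 0 38" --pt "0 0 0 0 38"

```text
time_s: 3.22
tcp_pos: [0.5747, -0.026, 0.0644]
ee_rot: [[-0.954, -0.299, 0.001], [-0.299, 0.954, -0.002], [-0.001, -0.002, -1.0]]
wrist_force: [0.6, -2.7, 1.6]
gripper_width: 0.5
gripper_force: 30.0
```

Emit:
servo_tool --pt "0 0 0.4 0 38" --pt "0 0 1.2 0 38" --pt "0 0 2.2 0 38" --pt "0 0 3.3 0 38" --pt "0 0 4.3 0 38"

```text
time_s: 3.63
tcp_pos: [0.5736, -0.025, 0.1937]
ee_rot: [[-0.955, -0.298, -0.001], [-0.298, 0.955, 0.0], [0.001, 0.0, -1.0]]
wrist_force: [1.5, -0.2, -2.0]
gripper_width: 0.498
gripper_force: 30.0
```

Emit:
servo_tool --pt "-0.2 0.8 0.2 -0.03 38" --pt "-0.5 1.9 0.2 -0.06 38" --pt "-0.8 3.0 0.2 -0.1 38" --pt "-1.1 4.1 0.2 -0.15 38" --pt "-1.4 5.2 0.2 -0.194 38"

```text
time_s: 4.05
tcp_pos: [0.5309, 0.1321, 0.1982]
ee_rot: [[-0.994, -0.106, -0.001], [-0.106, 0.994, 0.0], [0.001, 0.0, -1.0]]
wrist_force: [0.9, -0.1, -2.1]
gripper_width: 0.5
gripper_force: 30.0
```

Emit:
servo_tool --pt "-0.3 1.1 0 0 38" --pt "-0.6 2.2 0 0 38" --pt "-0.9 3.3 0 0 38" --pt "-1.2 4.4 0 0 38" --pt "-1.45 5.2 0 0 38"

```text
time_s: 4.47
tcp_pos: [0.4873, 0.2893, 0.1981]
ee_rot: [[-0.994, -0.11, -0.001], [-0.11, 0.994, 0.0], [0.001, 0.0, -1.0]]
wrist_force: [-0.3, -0.0, -1.8]
gripper_width: 0.499
gripper_force: 30.0
```

Emit:
servo_tool --pt "-0.08 0.2 0 0 38" --pt "-0.08 0.2 0 0 38" --pt "-0.08 0.2 -0.3 0 38" --pt "-0.08 0.2 -0.6 0 38" --pt "-0.08 0.2 -0.6 0 38"

```text
time_s: 4.88
tcp_pos: [0.485, 0.2907, 0.1776]
ee_rot: [[-0.994, -0.106, -0.005], [-0.106, 0.994, -0.003], [0.005, -0.003, -1.0]]
wrist_force: [0.3, -0.4, -2.3]
gripper_width: 0.494
gripper_force: 30.0
```

```bash
python3 - <<'E'
from h import *
a=cam("top")["pixels"][150:290,50:250];b=cam("side")["pixels"][190:384,200:400]
a=cv2.resize(a,(400,280));b=cv2.resize(b,(400,388));a=np.vstack([a,np.zeros((108,400,3),np.uint8)])
cv2.imwrite("pics/drw.png",np.hstack([a,b])[:,:,::-1])
E
```

```text
(no output)
```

View pics/drw.png

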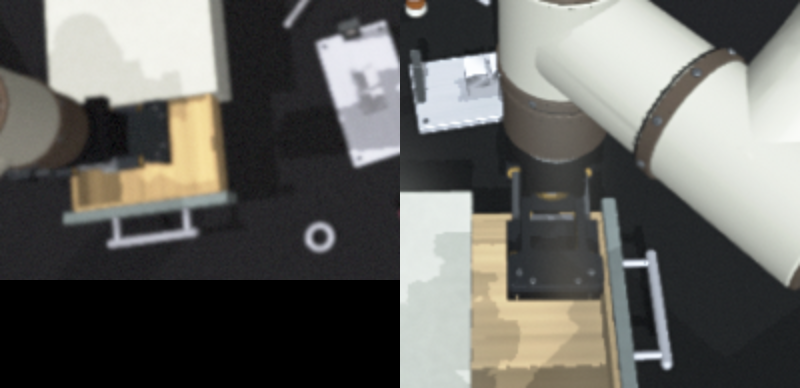

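The gripper hangs over the drawer well, clear of its walls and front, in both views.

Emit:
servo_tool --pt "0 0 -0.8 0 38" --pt "0 0 -1.6 0 38" --pt "0 0 -2.4 0 38" --pt "0 0 -3.2 0 38" --pt "0 0 -3.8 0 38"

```text
time_s: 5.4
tcp_pos: [0.4861, 0.2919, 0.0649]
ee_rot: [[-0.994, -0.107, -0.001], [-0.107, 0.994, -0.001], [0.001, -0.001, -1.0]]
wrist_force: [-0.0, 0.2, -2.3]
gripper_width: 0.497
gripper_force: 30.0
```

Emit:
servo_tool --pt "0 0 -0.3 0 38" --pt "0 0 -0.5 0 38" --pt "0 0 -0.6 0 38" --pt "0 0 -0.68 0 38" --pt "0 0 -0.68 0 38"

```text
time_s: 5.82
tcp_pos: [0.4866, 0.2933, 0.0467]
ee_rot: [[-0.994, -0.109, 0.001], [-0.109, 0.994, 0.001], [-0.001, 0.001, -1.0]]
wrist_force: [0.5, 0.8, -0.9]
gripper_width: 0.499
gripper_force: 30.0
```

Emit:
servo_tool --pt "0 0 -0.03 0 38" --pt "0 0 -0.06 0 38" --pt "0 0 -0.06 0 38" --pt "0 0 -0.06 0 38" --pt "0 0 -0.06 0 38"

```text
time_s: 6.23
tcp_pos: [0.4866, 0.2935, 0.045]
ee_rot: [[-0.994, -0.109, 0.001], [-0.109, 0.994, 0.001], [-0.001, 0.001, -1.0]]
wrist_force: [-0.2, 0.0, 2.0]
gripper_width: 0.494
gripper_force: 30.0
```

Emit:
servo_tool --pt "0 0 0 0 46" --pt "0 0 0 0 50" --pt "0 0 0 0 56" --pt "0 0 0 0 62" --pt "0 0 0 0 66"

```text
time_s: 6.65
tcp_pos: [0.4861, 0.2929, 0.0441]
ee_rot: [[-0.994, -0.109, -0.0], [-0.109, 0.994, -0.0], [0.0, -0.0, -1.0]]
wrist_force: [0.6, -0.3, -0.6]
gripper_width: 0.697
gripper_force: 0.0
```

Emit:
servo_tool --pt "0 0 0 0 66" --pt "0 0 0 0 66" --pt "0 0 0.4 0 66" --pt "0 0 1.2 0 66" --pt "0 0 2.0 0 66"

```text
time_s: 7.07
tcp_pos: [0.4856, 0.2924, 0.104]
ee_rot: [[-0.994, -0.109, -0.002], [-0.109, 0.994, -0.002], [0.002, -0.002, -1.0]]
wrist_force: [0.5, 0.6, -0.2]
gripper_width: 0.76
gripper_force: 0.0
```

Emit:
servo_tool --pt "0 0 1.0 0 66" --pt "0 0 2.0 0 70" --pt "0 0 3.0 0 87" --pt "0 0 4.0 0 87" --pt "0 0 4.5 0 87"

```text
time_s: 7.48
tcp_pos: [0.4873, 0.2937, 0.2437]
ee_rot: [[-0.994, -0.109, 0.005], [-0.109, 0.994, 0.004], [-0.006, 0.003, -1.0]]
wrist_force: [-0.2, 1.0, 0.4]
gripper_width: 0.94
gripper_force: 0.0
```

Emit:
servo_tool --pt "0.1 -1.15 0 -0.03 87" --pt "0.2 -2.3 0 -0.06 87" --pt "0.3 -3.45 0 -0.09 87" --pt "0.4 -4.6 0 -0.11 87" --pt "0.5 -5.75 0 -0.127 87"

```text
time_s: 7.9
tcp_pos: [0.5008, 0.119, 0.2394]
ee_rot: [[-1.0, 0.019, 0.0], [0.019, 1.0, 0.0], [-0.0, 0.0, -1.0]]
wrist_force: [0.8, 0.0, -0.3]
gripper_width: 0.999
gripper_force: 0.0
```

Emit:
servo_tool --pt "0.1 -1.15 0 0 87" --pt "0.2 -2.3 0 0 87" --pt "0.3 -3.45 0 0 87" --pt "0.4 -4.6 0 0 87" --pt "0.5 -5.75 0 0 87"

```text
time_s: 8.32
tcp_pos: [0.5159, -0.0537, 0.2394]
ee_rot: [[-1.0, 0.018, 0.0], [0.018, 1.0, 0.0], [-0.0, 0.0, -1.0]]
wrist_force: [0.7, 0.7, 0.6]
gripper_width: 0.999
gripper_force: 0.0
```

Emit:
servo_tool --pt "0.1 -1.15 0 0 87" --pt "0.2 -2.3 0 0 87" --pt "0.3 -3.45 0 0 87" --pt "0.4 -4.6 0 0 87" --pt "0.5 -5.75 0 0 87"

```text
time_s: 8.73
tcp_pos: [0.5309, -0.2262, 0.2393]
ee_rot: [[-1.0, 0.018, 0.0], [0.018, 1.0, 0.0], [-0.0, 0.0, -1.0]]
wrist_force: [0.9, 0.1, -0.3]
gripper_width: 0.999
gripper_force: 0.0
```

Emit:
servo_tool --pt "0.1 -1.2 0 0 87" --pt "0.2 -2.4 0 0 87" --pt "0.3 -3.6 0 0 87" --pt "0.4 -4.8 0 0 87" --pt "0.48 -5.72 0 0 87"

```text
time_s: 9.15
tcp_pos: [0.5451, -0.3987, 0.2387]
ee_rot: [[-1.0, 0.02, -0.001], [0.02, 1.0, 0.0], [0.001, -0.0, -1.0]]
wrist_force: [0.7, 0.6, 0.8]
gripper_width: 1.0
gripper_force: 0.0
```

Emit:
servo_tool --pt "0 0 0 0 87" --pt "0 0 0 0 87" --pt "0 0 -0.5 0 87" --pt "0 0 -1.0 0 87" --pt "0 0 -1.5 0 87"

```text
time_s: 9.57
tcp_pos: [0.5457, -0.3947, 0.1943]
ee_rot: [[-1.0, 0.017, 0.001], [0.017, 1.0, 0.0], [-0.001, 0.0, -1.0]]
wrist_force: [-0.1, 0.3, -0.3]
gripper_width: 1.005
gripper_force: 0.0
```

```bash
python3 - <<'E'
from h import *
s=r.sense();print(s["tcp_pos"],s["joints"])
T=cam("top");S=cam("side")
a=S["pixels"][115:175,230:310];b=T["pixels"][180:262,60:190]
cv2.imwrite("pics/pre.png",np.hstack([cv2.resize(a,(400,300)),cv2.resize(b,(400,300))])[:,:,::-1])
E
```

```text
[ 0.54566819 -0.39474     0.19425008] [-2.21665444e+01  2.84986505e+01  4.24370829e+00 -2.50746098e-02
 -6.57052707e+01 -6.87950530e+01]
```

View pics/pre.png

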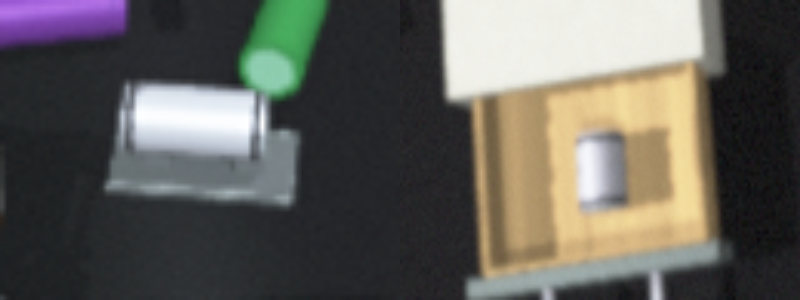

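The side crop shows the thick barrel clear in its cradle with the green look-alike beside it. The top crop shows the short barrel lying in the middle of the drawer.

Emit:
servo_tool --pt "0 0 -1.0 0 87" --pt "0 0 -2.0 0 87" --pt "0 0 -3.0 0 87" --pt "0 0 -3.8 0 87" --pt "0 0 -4.4 0 87"

```text
time_s: 10.08
tcp_pos: [0.5453, -0.3949, 0.0611]
ee_rot: [[-1.0, 0.017, -0.001], [0.017, 1.0, 0.001], [0.001, 0.001, -1.0]]
wrist_force: [0.4, -0.5, -0.1]
gripper_width: 0.997
gripper_force: 0.0
```

Emit:
servo_tool --pt "0 0 -0.3 0 87" --pt "0 0 -0.6 0 87" --pt "0 0 -0.8 0 80" --pt "0 0 -0.83 0 70" --pt "0 0 -0.83 0 60"

```text
time_s: 10.5
tcp_pos: [0.5461, -0.3962, 0.0381]
ee_rot: [[-1.0, 0.018, 0.001], [0.018, 1.0, -0.001], [-0.001, -0.001, -1.0]]
wrist_force: [-0.8, 0.1, 0.0]
gripper_width: 0.853
gripper_force: 0.0
```

Emit:
servo_tool --pt "0 0 0 0 50" --pt "0 0 0 0 46" --pt "0 0 0 0 40" --pt "0 0 0 0 38" --pt "0 0 0 0 38"

```text
time_s: 10.92
tcp_pos: [0.5458, -0.3976, 0.0385]
ee_rot: [[-1.0, 0.018, 0.001], [0.018, 1.0, -0.003], [-0.001, -0.003, -1.0]]
wrist_force: [-0.1, -2.1, 1.2]
gripper_width: 0.496
gripper_force: 30.0
```

Emit:
servo_tool --pt "0 0 0.4 0 38" --pt "0 0 1.2 0 38" --pt "0 0 2.2 0 38" --pt "0 0 3.3 0 38" --pt "0 0 4.4 0 38"

```text
time_s: 11.33
tcp_pos: [0.5449, -0.3955, 0.1706]
ee_rot: [[-1.0, 0.018, -0.001], [0.018, 1.0, 0.001], [0.001, 0.001, -1.0]]
wrist_force: [0.7, 0.1, -2.1]
gripper_width: 0.495
gripper_force: 30.0
```

Emit:
servo_tool --pt "0 0.5 0.7 0.03 38" --pt "0.1 1.4 1.0 0.08 38" --pt "0.2 2.4 1.0 0.13 38" --pt "0.3 3.5 1.0 0.18 38" --pt "0.4 4.6 1.0 0.23 38"

```text
time_s: 11.75
tcp_pos: [0.557, -0.2566, 0.2]
ee_rot: [[-0.977, -0.212, 0.0], [-0.212, 0.977, 0.001], [-0.0, 0.001, -1.0]]
wrist_force: [0.4, 0.4, -1.2]
gripper_width: 0.501
gripper_force: 30.0
```

Emit:
servo_tool --pt "0.1 1.1 0 0.04 38" --pt "0.2 2.2 0 0.08 38" --pt "0.3 3.3 0 0.09 38" --pt "0.4 4.4 0 0.09 38" --pt "0.5 5.5 0 0.09 38"

```text
time_s: 12.17
tcp_pos: [0.5719, -0.0912, 0.1998]
ee_rot: [[-0.955, -0.297, -0.0], [-0.297, 0.955, 0.001], [0.0, 0.001, -1.0]]
wrist_force: [1.2, -0.5, -1.6]
gripper_width: 0.496
gripper_force: 30.0
```

Emit:
servo_tool --pt "0.1 1.0 0 0 38" --pt "0.15 1.8 0 0 38" --pt "0.15 2.23 0 0 38" --pt "0.15 2.23 0 0 38" --pt "0.15 2.23 -1.0 0 38"

```text
time_s: 12.58
tcp_pos: [0.5811, -0.0254, 0.1755]
ee_rot: [[-0.954, -0.3, 0.014], [-0.3, 0.954, 0.001], [-0.013, -0.003, -1.0]]
wrist_force: [1.8, -0.8, -1.7]
gripper_width: 0.499
gripper_force: 30.0
```

Emit:
servo_tool --pt "0 0 -0.5 0 38" --pt "0 0 -1.0 0 38" --pt "0 0 -1.4 0 38" --pt "0 0 -1.5 0 38" --pt "0 0 -1.5 0 38"

```text
time_s: 13.0
tcp_pos: [0.5762, -0.0272, 0.1235]
ee_rot: [[-0.955, -0.296, -0.003], [-0.296, 0.955, -0.001], [0.003, 0.0, -1.0]]
wrist_force: [0.7, -0.0, -1.2]
gripper_width: 0.499
gripper_force: 30.0
```

```bash
python3 - <<'E'
from h import *
s=r.sense();print(s["tcp_pos"],s["wrist_force"])
T=cam("top");S=cam("side")
a=S["pixels"][175:265,180:300];b=T["pixels"][145:245,190:290]
cv2.imwrite("pics/vb.png",np.hstack([cv2.resize(a,(480,360)),cv2.resize(b,(320,360))])[:,:,::-1])
E
```

```text
[ 0.57620699 -0.02715898  0.12352432] [ 0.6620724  -0.01414132 -1.20004966]
```

View pics/vb.png

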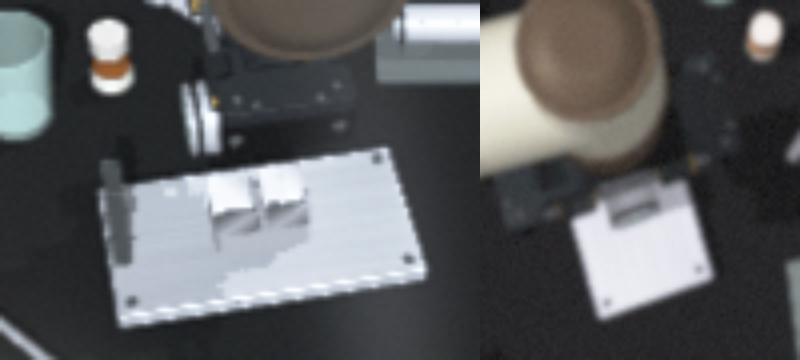

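The barrel hangs square above the empty V, clear of the post on the left. The plate and V are unobstructed at side crop (262,210).

Emit:
servo_tool --pt "0 0 -0.5 0 38" --pt "0 0 -1.0 0 38" --pt "0 0 -1.4 0 38" --pt "0 0 -1.7 0 38" --pt "0 0 -1.8 0 38"

```text
time_s: 13.52
tcp_pos: [0.5768, -0.0264, 0.0698]
ee_rot: [[-0.955, -0.297, -0.001], [-0.297, 0.955, -0.0], [0.001, 0.0, -1.0]]
wrist_force: [0.2, -0.1, -1.9]
gripper_width: 0.496
gripper_force: 30.0
```

Emit:
servo_tool --pt "0 0 -0.05 0 38" --pt "0 0 -0.1 0 38" --pt "0 0 -0.1 0 38" --pt "0 0 -0.1 0 38" --pt "0 0 -0.1 0 38"

```text
time_s: 13.93
tcp_pos: [0.5774, -0.0262, 0.068]
ee_rot: [[-0.955, -0.297, 0.001], [-0.297, 0.955, 0.0], [-0.001, -0.0, -1.0]]
wrist_force: [0.1, 0.1, -1.1]
gripper_width: 0.497
gripper_force: 30.0
```

Emit:
servo_tool --pt "0 0 -0.05 0 38" --pt "0 0 -0.05 0 38" --pt "0 0 -0.05 0 38" --pt "0 0 -0.05 0 38" --pt "0 0 -0.05 0 38"

```text
time_s: 14.35
tcp_pos: [0.577, -0.0262, 0.0658]
ee_rot: [[-0.955, -0.297, -0.0], [-0.297, 0.955, -0.0], [0.0, -0.0, -1.0]]
wrist_force: [1.0, 0.3, -1.2]
gripper_width: 0.498
gripper_force: 30.0
```

Emit:
servo_tool --pt "0 0 -0.03 0 38" --pt "0 0 -0.05 0 38" --pt "0 0 -0.05 0 38" --pt "0 0 -0.05 0 38" --pt "0 0 -0.05 0 38"

```text
time_s: 14.77
tcp_pos: [0.5772, -0.026, 0.0655]
ee_rot: [[-0.955, -0.298, 0.001], [-0.298, 0.955, -0.0], [-0.001, -0.0, -1.0]]
wrist_force: [-2.9, 1.4, 5.5]
gripper_width: 0.497
gripper_force: 30.0
```

Emit:
servo_tool --pt "0 0 -0.03 0 38" --pt "0 0 -0.05 0 38" --pt "0 0 -0.05 0 38" --pt "0 0 -0.05 0 38" --pt "0 0 -0.05 0 38"

```text
time_s: 15.18
tcp_pos: [0.5773, -0.0259, 0.0653]
ee_rot: [[-0.955, -0.298, 0.001], [-0.298, 0.955, -0.0], [-0.001, -0.0, -1.0]]
wrist_force: [-4.7, 2.7, 12.9]
gripper_width: 0.497
gripper_force: 30.0
```

Emit:
servo_tool --pt "-0.02 0.02 0.01 0 38" --pt "-0.02 0.02 0.01 0 38" --pt "-0.02 0.02 0.01 0 38" --pt "-0.02 0.02 0.01 0 38" --pt "-0.02 0.02 0.01 0 38"

```text
time_s: 15.6
tcp_pos: [0.5772, -0.0256, 0.0651]
ee_rot: [[-0.955, -0.298, 0.002], [-0.298, 0.955, -0.0], [-0.002, -0.001, -1.0]]
wrist_force: [-3.0, -0.0, 8.1]
gripper_width: 0.495
gripper_force: 30.0
```

Emit:
servo_tool --pt "0 0 0 0 38" --pt "0 0 0 0 38" --pt "0 0 0 0 38" --pt "0 0 0 0 38" --pt "0 0 0 0 38"

```text
time_s: 16.02
tcp_pos: [0.5772, -0.0256, 0.0651]
ee_rot: [[-0.955, -0.298, 0.002], [-0.298, 0.955, -0.0], [-0.002, -0.001, -1.0]]
wrist_force: [-3.1, 0.8, 7.8]
gripper_width: 0.498
gripper_force: 30.0
```

```bash
python3 - <<'E'
from h import *
s=r.sense();print(s["tcp_pos"],s["wrist_force"],s["moment"])
T=cam("top");S=cam("side")
a=S["pixels"][175:265,180:300];b=T["pixels"][145:262,60:290]
cv2.imwrite("pics/end.png",np.hstack([cv2.resize(a,(400,300)),cv2.resize(b,(400,300))])[:,:,::-1])
E
```

```text
[ 0.57721339 -0.02562358  0.06508602] [-3.05088192  0.75199187  7.80213197] [ 0.16322881  0.85353032 -0.06524821]
```

View pics/end.png

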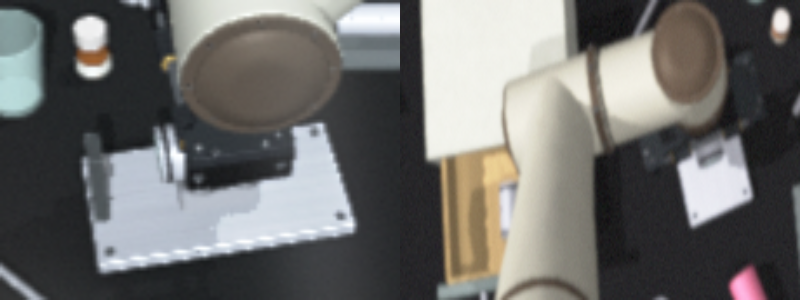

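The side crop shows the barrel seated in the V under the gripper, clear of the post. The short barrel is still in the drawer. The wrist reads 7.8 N, which with about 2 N of barrel weight makes a press of about 10 N, so I'm handing in.

```bash
python3 -c "
from station import r
print(r.finish_job())"
```

```text
the job is handed in; nothing more can be done
None
```

I handed the job in: the short barrel lies released in the drawer, and the long barrel sits in the V-block, still gripped and pressed down with about 10 N. The hand-in gave no verdict.

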